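# Press the round sample flask down in the water reader

### The job

At the turtle station's table, take the dust cap off the water reader's sprung ring and set it on the table, the right way up, knob on top. Then lift the round-bottomed sample flask out of its cork ring, seat it upright in the sprung ring and gently press it down until the ring is at its bottom stop; finish while still holding it pressed down there, without letting go. Leave the conical flask, the tag scanner and the wooden calipers where they are.

Things in the scene. Friction and masses are not known exactly. Their poses are not given: they have to be found in the camera images.
- reader: Water reader: grey plastic box 150 x 130 x 60 mm high (x, y, z), fixed to the table, its small dark screen on the -x side. Origin: centre of its underside, z up. Above the middle of its top stands the sprung aluminium ring on three spring rods (see ring_seat).
- ring_seat (a point): Centre of the top face of the sprung ring, on its axis; it moves down with the ring. Ring: 90 mm outside and 52 mm inside diameter, 10 mm thick, level. With the ring up the point is 105 mm above the table. The flask's ball (76 mm diameter) sits in the hole with its lowest point 10 mm below this point. The ring slides only straight up and down.
- ring (a joint): How far the sprung ring is pressed down, in m: 0 up (at rest), 0.020 at the bottom stop. The spring pushes up with about 4 N at 0, growing 0.35 N per mm to about 11 N at the stop; the stop is hard. It stays up under the weight of the flask or of the cap and springs back when let go.
- cap: Black plastic dust cap, 0.08 kg, on the sprung ring at the start. Origin: centre of the underside of its spigot, z up. Spigot 44 mm diameter, 0 to 6 mm up (it drops into the ring, so the origin starts 6 mm below ring_seat); disc 92 mm diameter, 6 to 11 mm; round knob 24 mm diameter, 11 to 41 mm, on the axis. On the table it stands level on its spigot.
- flask: Round-bottomed sample flask, amber glass with a rubber stopper, 0.14 to 0.26 kg. Origin: lowest point of the ball, z up along the neck. Ball 76 mm diameter (0 to 76 mm), neck 26 mm diameter up to 127 mm, lip 31 mm diameter to 132 mm, stopper 22 mm diameter to 145 mm. Starts upright in the cork ring, origin 15 mm above the table.
- stand: Cork ring that carries the round flask, fixed to the table, 90 mm outside and 52 mm inside diameter, 25 mm high. Origin: centre of its underside. It may swap places with the conical flask.
- cone_flask: Conical flask, amber glass with rubber stopper, 74 mm diameter at the flat base, 133 mm high, standing on the table; to be left alone. Origin: centre of its underside.
- scanner: Hand-held tag scanner, white plastic box 150 x 75 x 30 mm, lying on the table to the left; to be left alone. Origin: centre of its underside.
- calipers: Wooden calipers lying flat on the table to the right of the reader: beam 26 x 320 x 14 mm along its own y axis (about the world -x direction), two jaws 24 mm wide reaching 122 mm along its own -x from the origin (away to the right), at own y -130 mm and +40 mm; to be left alone. Origin: underside, middle of the beam.
Not all that is in view belongs to the job. Several things have the shape of the reader; the one meant has the colours described above.

How it is judged:
By the outcome, as a careful person would: the job done as asked, in the order asked, and still so for the second after the job is handed in, while the arm keeps its last pose, push and grip.
It also fails if it takes over 61 s, if anything falls off the work surface, if the arm or the gripper's body presses on something with over 40 N, if the wrist force passes 120 N, or if a joint passes its speed limit or range.

### The arm

A 7-joint arm with a two-finger parallel gripper is mounted at the origin on the work surface. World frame = base frame: x ahead of the robot, y to its left, z up, the work surface at z = 0. Lengths are in m, angles in rad, forces in N, time in s.
With the tool pointing down it reaches from about 0.4 to 0.875 m from the base axis. Payload 19.3 kg.
Tool frame: the origin (TCP) lies at the very end of the fingers, on their centre line; the grasp point (between the pads) lies 19 mm behind it; z points along the fingers, y is the line along which they close (so a half turn about z gives the same grasp; the last joint's range is limited). The gripper opens to 85 mm and grips with 20 to 120 N. Pads are 22 mm wide; open, the fingers measure 114 mm over their backs; the gripper's body (76 mm by 85 mm) begins 54 mm behind the grasp point. The pads swing forward as they close: fully open they stand 13 mm farther back than shut.
Start: joints at [1.208, 0.521, -0.036, 1.599, 0.021, 1.021, -0.113], TCP at [0.18, -0.598, 0.231] pointing down, gripper open.
Joint ranges: [-2.91, 2.91], [-0.3, 2.13], [-1.5, 1.42], [0.17, 2.43], [-1.26, 4.41], [0.16, 1.93], [-2.52, 2.52]. Speed limits (rad/s): [1.89, 1.89, 2.39, 2.39, 3.01, 3.01, 3.01].

### API

Orientations are given as [roll, pitch, yaw] about the fixed x, y, z axes, in that order (R = Rz(yaw) Ry(pitch) Rx(roll)).
In Python, from workcell import bot gives the robot as it stands.
- The arm moves only by the shell command python3 -m crank 'ROWS' [FORCE]. ROWS is a JSON object of lists of equal length, an entry for each row: "travel": the shift along the world's x, y, z in cm, a list of three; "turn": the turn, a rotation vector about the world's x, y, z in degrees, a list of three; "gripper": the closure, from 0 (fully open) to 1 (shut). A call has exactly 5 rows; each row is the pose to reach, as a shift and turn from the pose commanded when the call began; what a row does not reach only later rows make up. A row lasts 1/10 s, in which the tool goes at most 50 mm and 8.59 degrees, less where a joint would pass 70% of its speed; a pose out of reach is approached as far as the arm can. A call with a gripper value outside its range is refused whole. The fingers move at their own pace and stop on an object; FORCE is the grip in N (left out, the last holds). Time passes only in rows, so rows that repeat a pose let the fingers close, or fill a call up. It gives the time, the measured TCP pose, the force, the opening and the grip force at its end, in the units of the state.
- bot.observe(): the state, without advancing time (a new reading comes with each control period).
- bot.grab_frame(name): name is "scene" or "top" or "wrist"; returns a dict with "pixels" (420x560x3 uint8, red, green, blue), "fx", "fy", "cx", "cy" (pixels), "dist" ([k1, k2, p1, p2, k3] as OpenCV has them; the pictures are not rectified), "extrinsics" (4x4, takes a point from world to camera coordinates). Camera axes: x right, y down, z forward; pixel columns grow to the right and rows downward; lengths in m; the calibration is good to about 2 mm. A picture is of the moment at which its call begins. There is no depth.
- bot.job_done(): hands the job in; it is judged then, once.
The state is a dict: "clock": time; "qpos": joint angles; "qd": joint speeds; "joint_efforts": joint torques, N m; "position": TCP position; "tool_rot": TCP orientation; "force": force on the tool from outside, world axes, zero at the start; "moment": the same for the moment, N m; "grip_width": finger opening in m; "finger_force": force on a finger pad.
Only numpy, scipy, OpenCV 4.12 (cv2) and the standard library are available. Lean on these libraries where they do the work, as an engineer would, in place of code of your own. Each camera call takes 0.05 s, during which the arm holds its last target. There are 200 camera calls.

## Working session

There is one attempt and no reset: what is moved stays moved. The work goes in short steps, Python scripts to look and compute and a shell command to move; the robot and the scene stay as the last step left them, time stands still between calls to the robot, and variables do not carry over. Pictures are saved under pics/ and viewed, at most 10 in all, crops included, and the job is handed in when it is done.

```bash
ls; mkdir -p pics
python3 - <<'E'
from workcell import bot
import cv2,pickle
d={}
for n in("scene","top"):
    f=bot.grab_frame(n);d[n]=f
    cv2.imwrite(f"pics/{n}0.png",f["pixels"][:,:,::-1])
    print(n,f["fx"],f["cx"],f["dist"],f["extrinsics"])
pickle.dump(d,open("f0.pkl","wb"))
s=bot.observe();print(s)
E
```

```text
pics
scene 513.7348754796134 280.9066963722614 [-0.17586739  0.          0.          0.          0.        ] [[-0.68490342  0.72862187  0.00418033  0.34860631]
 [ 0.56394129  0.53371942 -0.63016966 -0.24242149]
 [-0.46138652 -0.42924789 -0.77644621  1.77553537]
 [ 0.          0.          0.          1.        ]]
top 507.4486777275206 268.99430349526637 [0.01899853 0.         0.         0.         0.        ] [[ 2.02148006e-02 -9.99787664e-01  3.99870481e-03  4.58365578e-03]
 [-9.78829439e-01 -2.06055046e-02 -2.03637772e-01  5.31006918e-01]
 [ 2.03676928e-01  2.02446959e-04 -9.79038134e-01  1.36301375e+00]
 [ 0.00000000e+00  0.00000000e+00  0.00000000e+00  1.00000000e+00]]
{'clock': 0.1, 'qpos': array([ 1.2078173 ,  0.52194157, -0.03626767,  1.59993376,  0.02120448,
        1.02107864, -0.11273737]), 'qd': array([ 0.00083251, -0.00298505, -0.00074157, -0.00116286, -0.0011924 ,
       -0.00021298, -0.00184754]), 'joint_efforts': array([ 3.48697540e-03, -9.28484273e+01,  1.98436193e+00, -3.70533299e+01,
        1.82259106e-02,  5.35824511e-03, -1.49985402e-05]), 'position': array([ 0.18023572, -0.59815001,  0.23079813]), 'tool_rot': array([-3.14062109e+00,  1.00427441e-04,  2.92780937e-01]), 'force': array([-0.46643467, -0.59181071, -1.49578517]), 'moment': array([ 0.00414818,  0.0084946 , -0.06021004]), 'finger_force': 0.0, 'grip_width': 0.08599497768402961}
```

View pics/scene0.png

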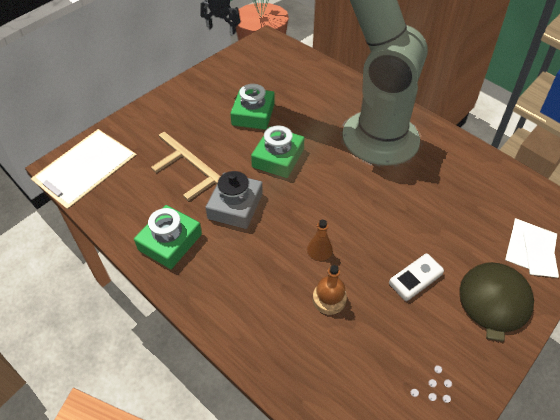

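View pics/top0.png

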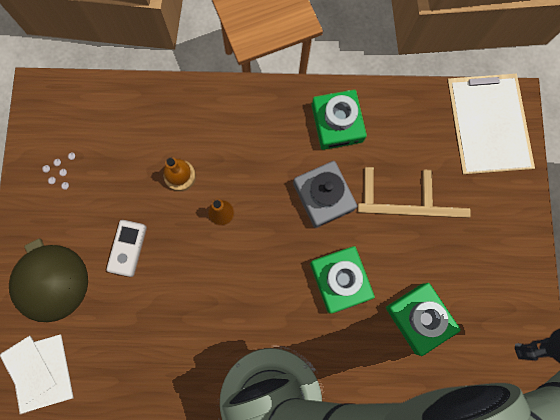

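The scene view shows the grey reader with black cap at about (235,190), the round flask in cork at (330,290) and the conical flask at (320,240). In the top view these are at (326,190), (178,172) and (220,210). The green readers are decoys.

```bash
cat > h.py <<'E'
import numpy as np,cv2,pickle
def ray(f,uv):
    K=np.array([[f["fx"],0,f["cx"]],[0,f["fy"],f["cy"]],[0,0,1]])
    p=cv2.undistortPoints(np.array([[uv]],float),K,np.array(f["dist"]))[0,0]
    E=f["extrinsics"];R=E[:3,:3];return -R.T@E[:3,3],R.T@np.array([p[0],p[1],1])
def plane(f,uv,z):
    o,d=ray(f,uv);return (o+d*(z-o[2])/d[2]).round(4)
def tri(f1,u1,f2,u2):
    o1,d1=ray(f1,u1);o2,d2=ray(f2,u2)
    a=np.linalg.lstsq(np.c_[d1,-d2],o2-o1,rcond=None)[0]
    p,q=o1+a[0]*d1,o2+a[1]*d2
    return ((p+q)/2).round(4),np.linalg.norm(p-q).round(4)
def blobs(f,box,fn,mn=30):
    x0,y0,x1,y1=box;im=f["pixels"][y0:y1,x0:x1].astype(int)
    m=fn(im[...,0],im[...,1],im[...,2]).astype(np.uint8)
    n,_,st,c=cv2.connectedComponentsWithStats(m)
    return [(st[i]+[x0,y0,0,0,0],(c[i]+[x0,y0]).round(1)) for i in range(1,n) if st[i][4]>=mn]
E
python3 - <<'E'
from h import *
d=pickle.load(open("f0.pkl","rb"));s,t=d["scene"],d["top"]
for n,f,b in(("s",s,(210,165,262,225)),("t",t,(295,160,360,225))):
    for th in(40,55): print(n,th,blobs(f,b,lambda r,g,b:np.maximum(np.maximum(r,g),b)<th))
a=np.hstack([cv2.resize(f["pixels"][y:y+80,x:x+65],None,fx=6,fy=6,interpolation=2) for f,x,y in((s,205,160),(t,295,155))])
b=np.hstack([cv2.resize(f["pixels"][y:y+100,x:x+100],None,fx=4,fy=4,interpolation=2) for f,x,y in((s,285,215),(t,150,140))])
cv2.imwrite("pics/c1.png",a[:,:,::-1]);cv2.imwrite("pics/c2.png",b[:,:,::-1])
E
```

```text
s 40 [(array([229, 177,  11,  11,  76]), array([233.9, 182. ]))]
s 55 [(array([224, 172,  24,  23, 264]), array([235.6, 180.9]))]
t 40 [(array([319, 185,  12,   7,  53]), array([323.1, 188.3]))]
t 55 [(array([318, 182,  14,  11,  85]), array([323.6, 187.8])), (array([295, 184,  20,  41,  77]), array([304.6, 205.4]))]
```

View pics/c1.png

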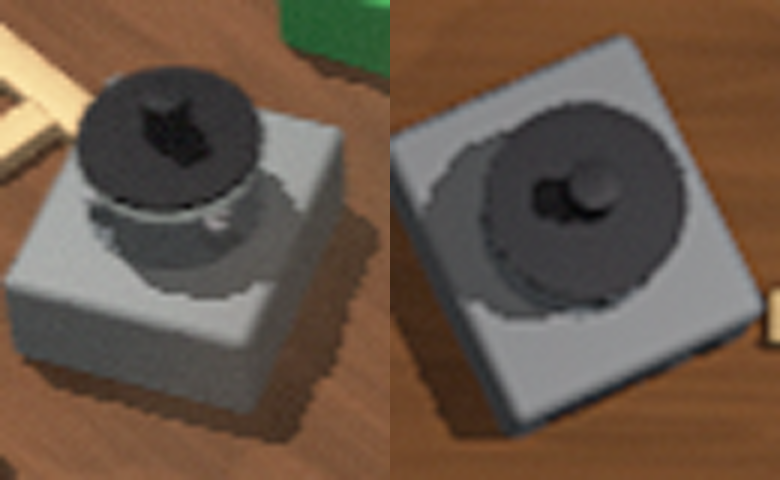

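View pics/c2.png

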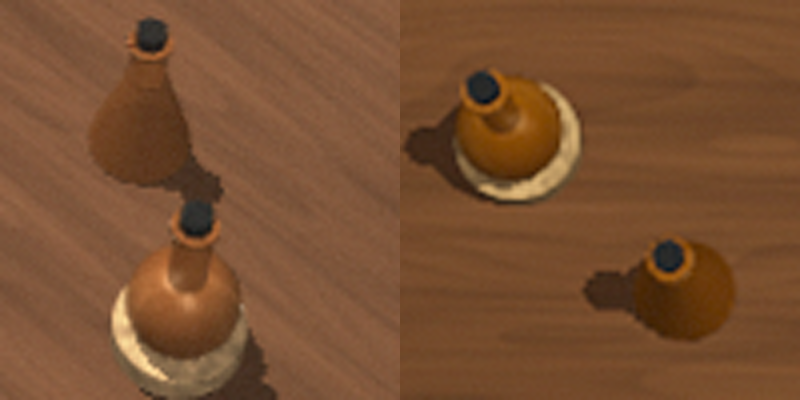

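Crop 1 shows the cap disc centred near scene (233,183) and top (327.3,188.5). Crop 2 shows the round flask's stopper at scene (334,269.5), top (171,161.6), and the conical flask's stopper at scene (322.5,223.5), top (217,204).

Run:
```python
from h import *
d=pickle.load(open("f0.pkl","rb"));s,t=d["scene"],d["top"]
print("cap",tri(s,(232.9,182.6),t,(327.2,188.3)),plane(s,(232.9,182.6),.11),plane(t,(327.2,188.3),.11))
bl=lambda r,g,b:(np.maximum(r,g)<70)&(b>=r)
for n,bs,bt,H in(("flask",(320,255,350,285),(160,150,185,175),.155),("cone",(310,210,335,235),(205,190,230,215),.128)):
    us,ut=[max(blobs(f,b,bl,8),key=lambda q:q[0][4]) for f,b in((s,bs),(t,bt))]
    print(n,us,ut,tri(s,us[1],t,ut[1]),plane(s,us[1],H),plane(t,ut[1],H))
ck=lambda r,g,b:(r>150)&(g>120)&(b>70)
for f,b in((s,(300,260,360,320)),(t,(155,145,205,195))):
    u=max(blobs(f,b,ck,20),key=lambda q:q[0][4])[0];print("cork bbox",u)
# table edges in the top view: free table near cap at candidate spots
for uv in((270,190),(270,250),(255,140),(326,190),(360,210),(125,248)): print(uv,plane(t,uv,0))
```

```text
cap (array([ 0.5616, -0.1418,  0.108 ]), np.float64(0.002)) [ 0.5632 -0.1413  0.11  ] [ 0.5605 -0.1407  0.11  ]Traceback (most recent call last):
  File "<stdin>", line 6, in <module>
ValueError: max() iterable argument is empty
```

Run:
```python
from h import *
d=pickle.load(open("f0.pkl","rb"));s,t=d["scene"],d["top"]
bl=lambda r,g,b:(r<75)&(b>=r-5)
for n,bs,bt,H in(("flask",(320,255,350,285),(160,150,185,175),.155),("cone",(310,210,335,235),(205,190,230,215),.128)):
    us,ut=[blobs(f,b,bl,6) for f,b in((s,bs),(t,bt))]
    print(n,us,ut)
    us,ut=us[0],ut[0]
    print(tri(s,us[1],t,ut[1]),plane(s,us[1],H),plane(t,ut[1],H))
ck=lambda r,g,b:(r>150)&(g>120)&(b>70)
for f,b in((s,(300,260,360,320)),(t,(155,145,205,195))):
    print("cork",blobs(f,b,ck,15))
for uv in((270,190),(270,250),(255,140),(360,210),(125,248)): print(uv,plane(t,uv,0))
```

```text
flask [(array([331, 266,   7,   8,  45]), array([334. , 269.3]))] [(array([167, 158,   7,   8,  41]), array([170.2, 161.5]))]
(array([0.6138, 0.2771, 0.155 ]), np.float64(0.0013)) [0.6142 0.2765 0.155 ] [0.6134 0.2776 0.155 ]
cone [(array([320, 223,   4,   4,   8]), array([320.9, 224.8]))] [(array([214, 200,   7,   8,  37]), array([216.7, 203.7]))]
(array([0.5108, 0.152 , 0.1225]), np.float64(0.0051)) [0.5155 0.1523 0.128 ] [0.5082 0.1536 0.128 ]
cork [(array([313, 287,  16,  24, 107]), array([317.5, 299.4]))]
cork [(array([170, 161,  25,  29, 162]), array([186.3, 179.2]))]
(270, 190) [0.5782 0.0133 0.    ]
(270, 250) [0.4028 0.0099 0.    ]
(255, 140) [0.73  0.061 0.   ]
(360, 210) [ 0.5242 -0.2483  0.    ]
(125, 248) [0.4002 0.422  0.    ]
```

```bash
python3 -m crank '{"travel":[[3,3.6,0],[6,7.2,0],[9,10.8,0],[12,14.4,0],[15,18,0]],"turn":[[0,0,0],[0,0,0],[0,0,0],[0,0,0],[0,0,0]],"gripper":[0,0,0,0,0]}' 30
```

```text
clock: 0.6
position: [0.3312, -0.4167, 0.2312]
tool_rot: [-3.141, 0.0, 0.293]
force: [2.0, -0.8, -0.3]
grip_width: 0.0855
finger_force: 0.0
```

```bash
python3 -m crank '{"travel":[[3,3.6,0],[6,7.2,0],[9,10.8,0],[12,14.4,0],[15,18,0]],"turn":[[0,0,0],[0,0,0],[0,0,0],[0,0,0],[0,0,0]],"gripper":[0,0,0,0,0]}'
python3 -m crank '{"travel":[[3,3.6,0],[6,7.2,0],[8,9.5,0],[8,9.5,0],[8,9.5,0]],"turn":[[0,0,0],[0,0,0],[0,0,0],[0,0,0],[0,0,0]],"gripper":[0,0,0,0,0]}'
python3 - <<'E'
from h import *
from workcell import bot
f=bot.grab_frame("wrist");pickle.dump(f,open("w1.pkl","wb"))
cv2.imwrite("pics/w1.png",f["pixels"][:,:,::-1]);print(f["fx"],f["extrinsics"],bot.observe()["position"])
E
```

```text
clock: 1.1
position: [0.4812, -0.2367, 0.2312]
tool_rot: [-3.142, 0.0, 0.293]
force: [0.5, -0.6, 0.6]
grip_width: 0.0852
finger_force: 0.0
clock: 1.6
position: [0.5602, -0.1431, 0.2308]
tool_rot: [-3.141, 0.001, 0.294]
force: [-0.5, -1.0, 0.2]
grip_width: 0.0852
finger_force: 0.0
359.0574471220004 [[ 2.88887542e-01 -9.57363016e-01 -2.10657393e-04 -2.98099648e-01]
 [-9.17647894e-01 -2.76966076e-01  2.84977431e-01  4.37896158e-01]
 [-2.72885198e-01 -8.21331203e-02 -9.58534204e-01  5.19947719e-01]
 [ 0.00000000e+00  0.00000000e+00  0.00000000e+00  1.00000000e+00]] [ 0.5598059  -0.14403074  0.23096744]
```

View pics/w1.png

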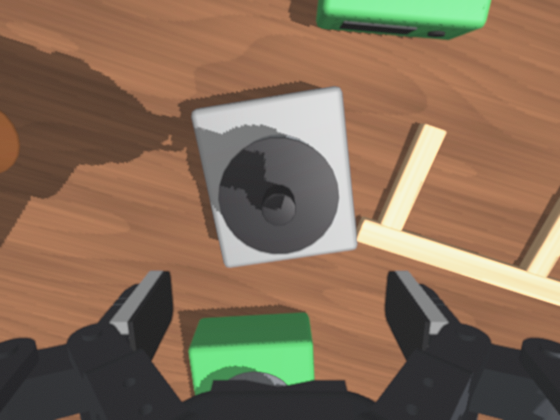

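The wrist view shows the cap disc centred at (279,195) and the knob top at about (277,207); the calipers are well to the right.

Run:
```python
from h import *
f=pickle.load(open("w1.pkl","rb"));print(plane(f,(279,195),.11),plane(f,(277,208),.14),plane(f,(219,195),.11),plane(f,(339,195),.11))
```

```text
[ 0.5662 -0.1409  0.11  ] [ 0.5643 -0.14    0.14  ] [ 0.5531 -0.0975  0.11  ] [ 0.5793 -0.1843  0.11  ]
```

```bash
python3 -m crank '{"travel":[[0.4,0.2,-4],[0.4,0.2,-8],[0.4,0.2,-10.5],[0.4,0.2,-11.6],[0.4,0.2,-11.6]],"turn":[[0,0,0],[0,0,0],[0,0,0],[0,0,0],[0,0,0]],"gripper":[0,0,0,0,0]}'
python3 -m crank '{"travel":[[0,0,0],[0,0,0],[0,0,0],[0,0,0],[0,0,0]],"turn":[[0,0,0],[0,0,0],[0,0,0],[0,0,0],[0,0,0]],"gripper":[0.6,1,1,1,1]}' 30
python3 -m crank '{"travel":[[0,0,0],[0,0,0],[0,0,0],[0,0,0],[0,0,0]],"turn":[[0,0,0],[0,0,0],[0,0,0],[0,0,0],[0,0,0]],"gripper":[1,1,1,1,1]}' 30
```

```text
clock: 2.15
position: [0.5634, -0.1422, 0.1145]
tool_rot: [-3.141, 0.002, 0.292]
force: [0.1, 0.5, 0.6]
grip_width: 0.0853
finger_force: 0.0
clock: 2.65
position: [0.5646, -0.1415, 0.1158]
tool_rot: [3.141, -0.001, 0.293]
force: [0.3, 0.1, 1.6]
grip_width: 0.0227
finger_force: 30.8
clock: 3.15
position: [0.5646, -0.1414, 0.1154]
tool_rot: [3.141, -0.0, 0.293]
force: [1.2, -0.6, 3.7]
grip_width: 0.0229
finger_force: 31.0
```

```bash
python3 -m crank '{"travel":[[0,0,2],[0,0,5],[0,0,8],[0,0,10],[0,0,10]],"turn":[[0,0,0],[0,0,0],[0,0,0],[0,0,0],[0,0,0]],"gripper":[1,1,1,1,1]}'
python3 -m crank '{"travel":[[1,3,0],[2.5,7,0],[4,11.5,0],[5.6,16,0],[6.6,19,0]],"turn":[[0,0,0],[0,0,0],[0,0,0],[0,0,0],[0,0,0]],"gripper":[1,1,1,1,1]}'
python3 -m crank '{"travel":[[0,0,-3],[0,0,-7],[0,0,-11],[0,0,-14],[0,0,-14]],"turn":[[0,0,0],[0,0,0],[0,0,0],[0,0,0],[0,0,0]],"gripper":[1,1,1,1,1]}'
python3 - <<'E'
from h import *
from workcell import bot
f=bot.grab_frame("scene");x=cv2.resize(f["pixels"][110:310,180:400],None,fx=3,fy=3,interpolation=2)
cv2.imwrite("pics/s2.png",x[:,:,::-1])
E
```

```text
clock: 3.65
position: [0.5652, -0.1415, 0.2176]
tool_rot: [3.14, -0.003, 0.293]
force: [0.9, -0.6, -0.7]
grip_width: 0.0229
finger_force: 30.8
clock: 4.15
position: [0.6302, 0.0524, 0.2139]
tool_rot: [-3.14, 0.001, 0.295]
force: [-0.3, -0.7, -0.4]
grip_width: 0.0229
finger_force: 30.8
clock: 4.65
position: [0.6272, 0.0483, 0.0705]
tool_rot: [-3.14, 0.008, 0.293]
force: [-0.6, -0.2, 0.4]
grip_width: 0.0233
finger_force: 30.7
```

View pics/s2.png

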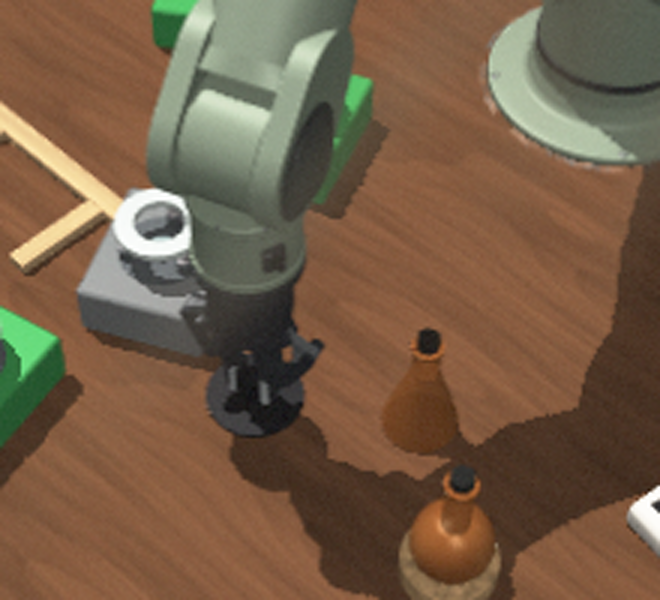

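The cropped scene picture shows the cap held level in the gripper at (255,400), the ring bare at (155,225), and the flasks undisturbed.

```bash
python3 -m crank '{"travel":[[0,0,-2],[0,0,-4],[0,0,-5],[0,0,-5.3],[0,0,-5.3]],"turn":[[0,0,0],[0,0,0],[0,0,0],[0,0,0],[0,0,0]],"gripper":[1,1,1,1,1]}'
python3 -m crank '{"travel":[[0,0,-0.1],[0,0,-0.2],[0,0,-0.3],[0,0,-0.4],[0,0,-0.4]],"turn":[[0,0,0],[0,0,0],[0,0,0],[0,0,0],[0,0,0]],"gripper":[1,1,1,1,1]}'
```

```text
clock: 5.2
position: [0.6308, 0.0487, 0.0231]
tool_rot: [3.142, -0.001, 0.293]
force: [-0.1, -0.2, -0.8]
grip_width: 0.0228
finger_force: 30.7
clock: 5.7
position: [0.6303, 0.0486, 0.0182]
tool_rot: [-3.142, 0.0, 0.293]
force: [0.4, -0.7, -1.4]
grip_width: 0.0228
finger_force: 30.7
```

```bash
python3 -m crank '{"travel":[[0,0,-0.1],[0,0,-0.1],[0,0,-0.2],[0,0,-0.2],[0,0,-0.2]],"turn":[[0,0,0],[0,0,0],[0,0,0],[0,0,0],[0,0,0]],"gripper":[1,1,1,1,1]}'
python3 -m crank '{"travel":[[0,0,-0.1],[0,0,-0.1],[0,0,-0.1],[0,0,-0.1],[0,0,-0.1]],"turn":[[0,0,0],[0,0,0],[0,0,0],[0,0,0],[0,0,0]],"gripper":[1,1,1,1,1]}'
```

```text
clock: 6.2
position: [0.6304, 0.0486, 0.017]
tool_rot: [3.141, -0.0, 0.293]
force: [-5.3, -0.8, 13.9]
grip_width: 0.023
finger_force: 32.1
clock: 6.7
position: [0.6305, 0.0486, 0.0169]
tool_rot: [3.141, -0.0, 0.293]
force: [-11.7, -0.8, 28.8]
grip_width: 0.0227
finger_force: 33.7
```

```bash
python3 -m crank '{"travel":[[0,0,0.1],[0,0,0.2],[0,0,0.2],[0,0,0.2],[0,0,0.2]],"turn":[[0,0,0],[0,0,0],[0,0,0],[0,0,0],[0,0,0]],"gripper":[1,1,0.7,0.3,0]}'
python3 -m crank '{"travel":[[0,0,0],[0,0,0],[0,0,1],[0,0,4],[0,0,8]],"turn":[[0,0,0],[0,0,0],[0,0,0],[0,0,0],[0,0,0]],"gripper":[0,0,0,0,0]}'
python3 -m crank '{"travel":[[0,0,4],[0,0,8],[0,0,12],[0,0,14],[0,0,14]],"turn":[[0,0,0],[0,0,0],[0,0,0],[0,0,0],[0,0,0]],"gripper":[0,0,0,0,0]}'
python3 - <<'E'
from h import *
from workcell import bot
t=bot.grab_frame("top");f=bot.grab_frame("wrist");pickle.dump((t,f),open("t3.pkl","wb"))
x=np.vstack([cv2.resize(t["pixels"][130:250,140:380],None,fx=2,fy=2,interpolation=2),cv2.resize(f["pixels"],(480,360))])
cv2.imwrite("pics/t3.png",x[:,:,::-1])
E
```

```text
clock: 7.2
position: [0.6303, 0.0486, 0.0171]
tool_rot: [-3.142, 0.0, 0.293]
force: [0.7, 0.9, -0.4]
grip_width: 0.054
finger_force: 0.0
clock: 7.7
position: [0.6294, 0.0486, 0.0975]
tool_rot: [-3.141, 0.003, 0.293]
force: [-0.7, -0.8, 0.2]
grip_width: 0.0852
finger_force: 0.0
clock: 8.2
position: [0.6316, 0.0488, 0.2414]
tool_rot: [3.141, -0.005, 0.293]
force: [0.5, 0.5, 0.3]
grip_width: 0.0854
finger_force: 0.0
```

View pics/t3.png

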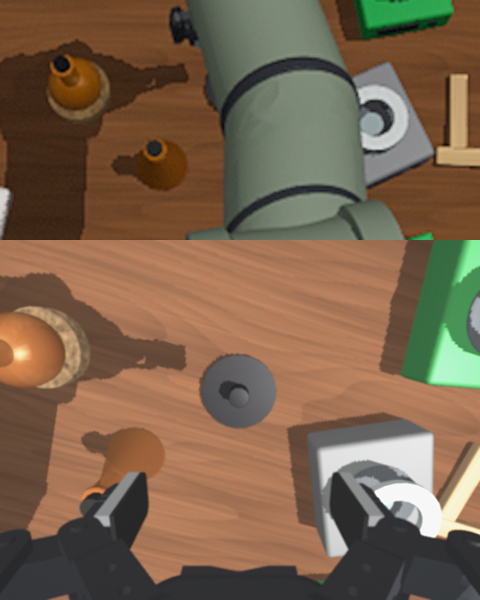

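The picture shows the cap flat on the table, knob up, with both flasks untouched. Next I move over the round flask.

```bash
python3 -m crank '{"travel":[[-0.3,4,0],[-0.6,8.5,0],[-0.9,13,0],[-1.2,17.5,0],[-1.6,22,0]],"turn":[[0,0,0],[0,0,0],[0,0,0],[0,0,0],[0,0,0]],"gripper":[0,0,0,0,0]}'
python3 -m crank '{"travel":[[0,0.9,0],[0,0.9,0],[0,0.9,0],[0,0.9,0],[0,0.9,0]],"turn":[[0,0,0],[0,0,0],[0,0,0],[0,0,0],[0,0,0]],"gripper":[0,0,0,0,0]}'
python3 - <<'E'
from h import *
from workcell import bot
f=bot.grab_frame("wrist");t=bot.grab_frame("top");pickle.dump((t,f),open("t4.pkl","wb"))
x=np.vstack([cv2.resize(t["pixels"][130:250,140:380],None,fx=2,fy=2,interpolation=2),cv2.resize(f["pixels"],(480,360))])
cv2.imwrite("pics/t4.png",x[:,:,::-1])
bl=lambda r,g,b:(r<75)&(b>=r-5)
print(blobs(f,(180,100,380,300),bl,40))
print("ring",[(b,plane(t,b[1],.105),plane(t,(b[0][0]+b[0][2]/2-.5,b[0][1]+b[0][3]/2-.5),.105)) for b in blobs(t,(290,150,360,225),lambda r,g,b:np.minimum(np.minimum(r,g),b)>165,40)])
E
```

```text
clock: 8.8
position: [0.6136, 0.2701, 0.2362]
tool_rot: [3.141, 0.002, 0.293]
force: [0.8, 0.7, 1.0]
grip_width: 0.0855
finger_force: 0.0
clock: 9.3
position: [0.6148, 0.276, 0.2373]
tool_rot: [3.141, 0.0, 0.291]
force: [-0.7, -1.1, -1.1]
grip_width: 0.0851
finger_force: 0.0
[(array([263, 202,  29,  32, 730]), array([276.7, 217.3]))]
ring [((array([311, 173,  33,  32, 526]), array([327.3, 188.3])), array([ 0.5617, -0.1416,  0.105 ]), array([ 0.5611, -0.1408,  0.105 ]))]
```

View pics/t4.png

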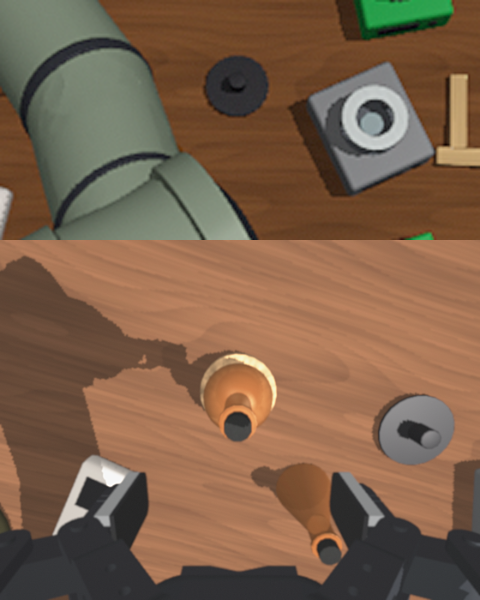

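The wrist view shows the stopper at (277,217), centred between the open fingers; the ring is bare and the cap stands on the table.

```bash
python3 - <<'E'
from h import *
t,f=pickle.load(open("t4.pkl","rb"))
print(plane(f,(276.7,217.3),.156))
E
python3 -m crank '{"travel":[[0,0,-1],[0,0,-2],[0,0,-3],[0,0,-4],[0,0,-4]],"turn":[[0,0,0],[0,0,0],[0,0,0],[0,0,0],[0,0,0]],"gripper":[0,0,0,0,0]}'
```

```text
[0.6155 0.2782 0.156 ]
clock: 9.9
position: [0.6137, 0.2773, 0.1953]
tool_rot: [3.141, 0.003, 0.293]
force: [0.3, 0.1, -0.5]
grip_width: 0.0855
finger_force: 0.0
```

```bash
python3 -m crank '{"travel":[[0.1,0,-3],[0.1,0,-6],[0.1,0,-8.5],[0.1,0,-9.5],[0.1,0,-9.5]],"turn":[[0,0,0],[0,0,0],[0,0,0],[0,0,0],[0,0,0]],"gripper":[0,0,0,0,0]}'
python3 -m crank '{"travel":[[0,0,0],[0,0,0],[0,0,0],[0,0,0],[0,0,0]],"turn":[[0,0,0],[0,0,0],[0,0,0],[0,0,0],[0,0,0]],"gripper":[0.3,0.6,1,1,1]}' 50
python3 -m crank '{"travel":[[0,0,0],[0,0,0],[0,0,0],[0,0,0],[0,0,0]],"turn":[[0,0,0],[0,0,0],[0,0,0],[0,0,0],[0,0,0]],"gripper":[1,1,1,1,1]}' 50
```

```text
clock: 10.4
position: [0.6149, 0.2774, 0.1014]
tool_rot: [3.141, 0.002, 0.293]
force: [0.6, 0.8, 0.3]
grip_width: 0.0853
finger_force: 0.0
clock: 10.9
position: [0.6157, 0.2776, 0.1029]
tool_rot: [-3.142, -0.001, 0.293]
force: [0.3, -0.6, 5.9]
grip_width: 0.0254
finger_force: 48.7
clock: 11.4
position: [0.6157, 0.2776, 0.1029]
tool_rot: [-3.142, -0.001, 0.293]
force: [-0.9, 0.1, 6.5]
grip_width: 0.0257
finger_force: 48.7
```

```bash
python3 -m crank '{"travel":[[0,0,1.5],[0,0,4],[0,0,8],[0,0,12],[0,0,15]],"turn":[[0,0,0],[0,0,0],[0,0,0],[0,0,0],[0,0,0]],"gripper":[1,1,1,1,1]}'
python3 -m crank '{"travel":[[0,-2,0],[-0.5,-5,0],[-1,-8.5,0],[-1.5,-12,0],[-2,-15.5,0]],"turn":[[0,0,0],[0,0,0],[0,0,0],[0,0,0],[0,0,0]],"gripper":[1,1,1,1,1]}'
python3 -m crank '{"travel":[[-0.4,-3.5,0],[-0.9,-7,0],[-1.3,-10.5,0],[-1.7,-14,0],[-2,-16.5,0]],"turn":[[0,0,0],[0,0,0],[0,0,0],[0,0,0],[0,0,0]],"gripper":[1,1,1,1,1]}'
python3 -m crank '{"travel":[[-0.4,-3.5,0],[-0.8,-7,0],[-1.2,-9.9,0],[-1.2,-9.9,0],[-1.2,-9.9,0]],"turn":[[0,0,0],[0,0,0],[0,0,0],[0,0,0],[0,0,0]],"gripper":[1,1,1,1,1]}'
```

```text
clock: 11.9
position: [0.6155, 0.2778, 0.2559]
tool_rot: [-3.141, -0.002, 0.293]
force: [-0.1, 0.8, -2.0]
grip_width: 0.0252
finger_force: 49.2
clock: 12.4
position: [0.5946, 0.1206, 0.2523]
tool_rot: [3.141, 0.001, 0.293]
force: [0.8, -0.1, -1.1]
grip_width: 0.0258
finger_force: 49.2
clock: 12.9
position: [0.5743, -0.0455, 0.2524]
tool_rot: [3.141, 0.001, 0.291]
force: [-0.4, 0.0, -1.2]
grip_width: 0.0258
finger_force: 49.2
clock: 13.4
position: [0.5628, -0.142, 0.2523]
tool_rot: [-3.141, 0.0, 0.291]
force: [0.9, 0.9, -0.7]
grip_width: 0.0257
finger_force: 49.4
```

```bash
python3 -m crank '{"travel":[[0,0,-2],[0,0,-4],[0,0,-5],[0,0,-5.5],[0,0,-5.5]],"turn":[[0,0,0],[0,0,0],[0,0,0],[0,0,0],[0,0,0]],"gripper":[1,1,1,1,1]}'
python3 - <<'E'
from h import *
from workcell import bot
f=bot.grab_frame("wrist");s=bot.grab_frame("scene")
x=np.hstack([cv2.resize(s["pixels"][130:240,185:285],(400,440),interpolation=2),cv2.resize(f["pixels"][100:320,180:380],(400,440))])
cv2.imwrite("pics/t5.png",x[:,:,::-1])
E
```

```text
clock: 13.9
position: [0.5633, -0.1409, 0.1972]
tool_rot: [-3.141, 0.0, 0.293]
force: [-0.2, -0.0, -1.4]
grip_width: 0.0257
finger_force: 49.4
```

View pics/t5.png

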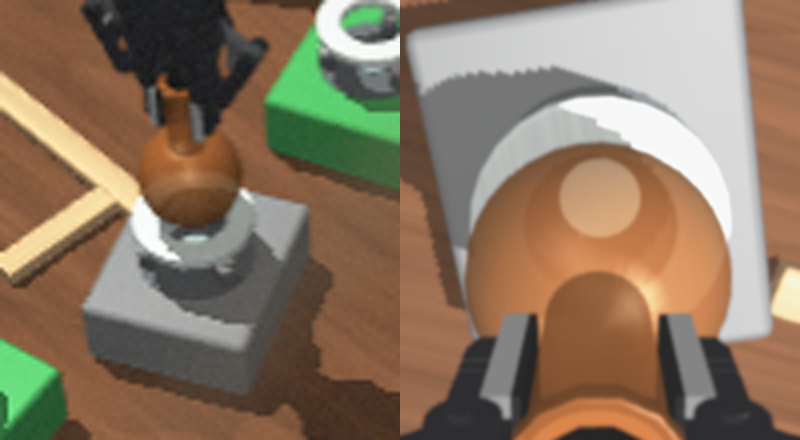

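The flask is upright and centred over the ring in both views (ball at (190,180) above the ring in the scene half). Now I lower it slowly, watching the force.

```bash
python3 -m crank '{"travel":[[0,0,-0.3],[0,0,-0.6],[0,0,-0.9],[0,0,-1.2],[0,0,-1.2]],"turn":[[0,0,0],[0,0,0],[0,0,0],[0,0,0],[0,0,0]],"gripper":[1,1,1,1,1]}' 60
python3 -m crank '{"travel":[[0,0,-0.1],[0,0,-0.2],[0,0,-0.3],[0,0,-0.4],[0,0,-0.4]],"turn":[[0,0,0],[0,0,0],[0,0,0],[0,0,0],[0,0,0]],"gripper":[1,1,1,1,1]}'
python3 -m crank '{"travel":[[0,0,-0.1],[0,0,-0.2],[0,0,-0.3],[0,0,-0.4],[0,0,-0.4]],"turn":[[0,0,0],[0,0,0],[0,0,0],[0,0,0],[0,0,0]],"gripper":[1,1,1,1,1]}'
```

```text
clock: 14.5
position: [0.5632, -0.1414, 0.1848]
tool_rot: [-3.141, 0.001, 0.293]
force: [0.3, -0.4, -3.0]
grip_width: 0.0253
finger_force: 58.8
clock: 15.0
position: [0.5636, -0.1414, 0.1814]
tool_rot: [3.141, -0.0, 0.293]
force: [1.5, -0.7, 2.7]
grip_width: 0.0256
finger_force: 58.8
clock: 15.5
position: [0.5635, -0.1414, 0.1772]
tool_rot: [3.142, -0.0, 0.293]
force: [2.0, -0.4, 5.0]
grip_width: 0.0257
finger_force: 58.9
```

```bash
python3 -m crank '{"travel":[[0,0,-0.2],[0,0,-0.4],[0,0,-0.6],[0,0,-0.8],[0,0,-0.8]],"turn":[[0,0,0],[0,0,0],[0,0,0],[0,0,0],[0,0,0]],"gripper":[1,1,1,1,1]}'
python3 -m crank '{"travel":[[0,0,-0.1],[0,0,-0.2],[0,0,-0.3],[0,0,-0.4],[0,0,-0.4]],"turn":[[0,0,0],[0,0,0],[0,0,0],[0,0,0],[0,0,0]],"gripper":[1,1,1,1,1]}'
python3 -m crank '{"travel":[[0,0,0],[0,0,-0.1],[0,0,-0.1],[0,0,-0.2],[0,0,-0.2]],"turn":[[0,0,0],[0,0,0],[0,0,0],[0,0,0],[0,0,0]],"gripper":[1,1,1,1,1]}'
```

```text
clock: 16.0
position: [0.5635, -0.1414, 0.1692]
tool_rot: [3.142, -0.0, 0.293]
force: [1.9, 0.8, 7.3]
grip_width: 0.0258
finger_force: 59.1
clock: 16.5
position: [0.5636, -0.1414, 0.1654]
tool_rot: [3.141, -0.0, 0.293]
force: [1.4, -0.0, 7.5]
grip_width: 0.0255
finger_force: 59.2
clock: 17.0
position: [0.5636, -0.1414, 0.1634]
tool_rot: [3.141, -0.001, 0.293]
force: [1.0, 0.9, 9.3]
grip_width: 0.0258
finger_force: 59.3
```

```bash
python3 -m crank '{"travel":[[0,0,0],[0,0,-0.1],[0,0,-0.1],[0,0,-0.1],[0,0,-0.1]],"turn":[[0,0,0],[0,0,0],[0,0,0],[0,0,0],[0,0,0]],"gripper":[1,1,1,1,1]}'
```

```text
clock: 17.5
position: [0.5638, -0.1414, 0.1627]
tool_rot: [3.141, -0.001, 0.293]
force: [1.1, 1.0, 11.5]
grip_width: 0.0253
finger_force: 59.9
```

```bash
python3 -m crank '{"travel":[[0,0,0],[0,0,-0.05],[0,0,-0.05],[0,0,-0.05],[0,0,-0.05]],"turn":[[0,0,0],[0,0,0],[0,0,0],[0,0,0],[0,0,0]],"gripper":[1,1,1,1,1]}'
```

```text
clock: 18.0
position: [0.564, -0.1414, 0.1626]
tool_rot: [3.141, -0.001, 0.293]
force: [0.1, 1.2, 16.9]
grip_width: 0.0261
finger_force: 60.2
```

The height has stopped changing and the force has jumped, so the ring is at its hard stop. One last look before handing in.

Run:
```python
from h import *
from workcell import bot
s=bot.grab_frame("scene");t=bot.grab_frame("top")
x=np.vstack([cv2.resize(s["pixels"][130:310,180:360],(540,540),interpolation=2)])
cv2.imwrite("pics/t6.png",x[:,:,::-1]);o=bot.observe();print(o["force"],o["position"])
```

```text
[-0.22564195  0.54461386 16.15025428] [ 0.56400941 -0.14135277  0.16259819]
```

View pics/t6.png

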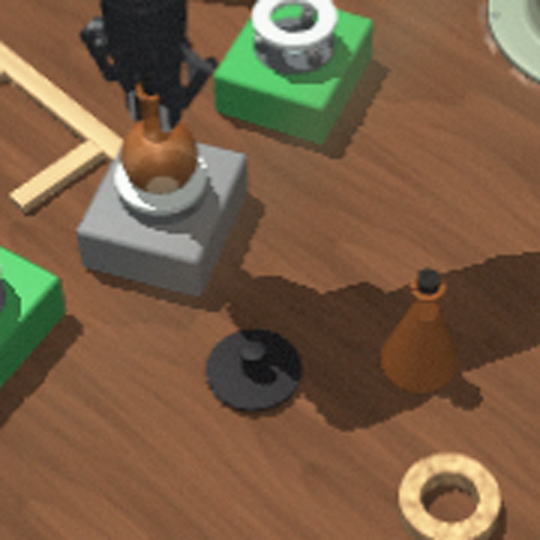

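The picture shows the flask upright in the ring at (160,165) with the ring pressed down, the cap on the table with its knob up at (253,370), and the conical flask untouched.

```bash
python3 -c "from workcell import bot;print(bot.job_done())"
```

```text
the job is handed in; nothing more can be done
None
```

The job is handed in at about 18 s: the cap is on the table with its knob up, and the flask is upright in the sprung ring, held at the bottom stop with about 16 N; the conical flask, scanner and calipers were not touched.

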